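Lock the tray stop in the serving deck

ROBOT

A 6-joint arm with a two-finger parallel gripper is mounted at the origin on the work surface. World frame = base frame: x ahead of the robot, y to its left, z up, the work surface at z = 0. Lengths are in mm, angles in degrees, forces in N, time in s.
With the tool pointing down it reaches from about 350 to 850 mm from the base axis. Payload 8.1 kg.
Tool frame: the origin (TCP) lies midway between the tips of the shut fingers; the grasp point (between the pads) lies 19 mm behind it (r.grasp_offset is the distance from the TCP to the grasp point, in mm); z points along the fingers, x is the direction in which the jaws open and shut, and the axes are right-handed (so a half turn about z gives the same grasp; the last joint's range is limited). The gripper opens to 85 mm and grips with 20 to 120 N. Pads are 22 mm wide; open, the fingers measure 114 mm over their backs; the gripper's body (76 mm by 85 mm) begins 54 mm behind the grasp point. The pads swing forward as they close: fully open they stand 13 mm farther back than shut.
Start: joints at [59.794, 7.471, 85.268, -0, 87.261, -4.893], TCP at [256.52, 542.404, 196.292] pointing down, gripper open.
Joint ranges: [-169.43, 169.43], [-51.17, 129.36], [1.28, 143.12], [-76.62, 256.62], [0, 156.53], [-152.29, 152.29]. Speed limits (degrees/s): [136.94, 136.94, 159.86, 180, 180, 180].

INTERFACE

Orientations are given as [roll, pitch, yaw] about the fixed x, y, z axes, in that order (R = Rz(yaw) Ry(pitch) Rx(roll)).
In Python, from bench import r, optics, hand_in gives the robot as it stands.
- The arm moves only by the shell command python3 -m pendant 'ROWS' [FORCE]. ROWS is JSON, a list of rows, each a list of 5 numbers: the opening, from 0 (shut) to 1 (fully open), then the shift along the tool's x, y, z in mm, then the turn about the tool's z in degrees. A call has 1 to 10 rows; each row shifts and turns the commanded pose from where the row before left it, along the tool's axes as they then stand; what a row does not reach is not made up. A row lasts 1/10 s, in which the tool goes at most 50 mm and 8.59 degrees, less where a joint would pass 70% of its speed; a pose out of reach is approached as far as the arm can. A call with a gripper value outside its range is refused whole. The fingers move at their own pace and stop on an object; FORCE is the grip in N (left out, the last holds). Time passes only in rows, so rows that do not move let the fingers close. It gives the time, the measured TCP pose, the force and the opening at its end, in the units of the state.
- r.sense(): the state, without advancing time (a new reading comes with each control period).
- optics.snapshot(name): name is "scene" or "top"; returns (picture, depth): 384x512x3 uint8, blue, green, red; 384x512 float32, mm along the optical axis (not along the pixel's ray), 0 where there is no reading.
- optics.camera_params(name): a dict with "camera_matrix" (3x3 intrinsics, pixels), "k1" (the pictures are not rectified: a ray, as slopes to the right and down, at radius r is drawn at 1 + k1 r^2 times it, then the intrinsics apply), "eye" and "orientation" of the camera in the world. Camera axes: x right, y down, z forward; pixel columns grow to the right and rows downward; lengths in mm; the calibration is good to about 2 mm. A picture is of the moment at which its call begins. camera_params takes no time and is no camera call.
- hand_in(): hands the job in, once; it reports no verdict.
Trained networks look in the newest picture that a camera, given by its name, has taken for a name from the list of things; names that differ only in an ending like _2 or _b are one class to them, and where a whole thing is asked for, a point or a joint stands for the part that bears it (a point fixed in the world has none). Each returns a list of dicts, best first, with "score" (0 to 1); they miss things now and then, are a little off and sometimes report something else, mostly with a low value. They report only what shows in the picture. A call takes as long as a camera call. They do not tell look-alikes from the thing itself.
- optics.search_frame(camera, query): "at" ([x, y, z] in mm, in world coordinates, good to about 4 mm: the middle of the surface that is visible of it).
The state is a dict: "time": time; "joint_pos": joint angles; "qd": joint speeds; "joint_efforts": joint torques, N m; "tool_pos": TCP position; "tcp_rot": TCP orientation; "ft_force": force on the tool from outside, world axes, zero at the start; "wrist_torque": the same for the moment, N m; "finger_gap": finger opening in mm.
Only numpy, scipy, OpenCV 4.12 (cv2) and the standard library are available. Lean on these libraries where they do the work, as an engineer would, in place of code of your own. Each camera call takes 0.05 s, during which the arm holds its last target. There are 200 camera calls.

TASK

Take the tray stop out of its blue holder and drop its T-shaped foot into the slot of the aluminium serving deck, in front of the black tray. Slide the stop along the slot so that it pushes the tray fully home against the wooden fence, then turn the stop a quarter turn so that its foot locks under the slot and its orange handle lies straight over the tray; let go with the stop still against the tray. Leave the crockery, jar, shaker and carton where they stand.

Things in the scene. Friction and masses are not known exactly. Their poses are not given: they have to be found in the camera images.
- deck: Fixed aluminium serving deck, 200 (x) by 420 (y) mm, top surface 24 mm above the table. Origin: centre of its underside; z up. A T-slot runs along its y axis at x = 0, open upwards. A wooden fence stands on its +y end; the -y end has none. Low kerbs, 9 mm wide and 10 mm high, run along the two long edges and guide the tray with 3 mm play each side.
- slot (a point): Centre of the slot's mouth, on the deck's top surface; axes as the deck's. Mouth 22 mm wide; lips 8 mm thick; below them a channel 56 mm wide whose floor is 20 mm below the top surface. The channel is closed for 12 mm at each end of the deck.
- fence (a point): Foot of the wooden fence's inner face, on the deck's top surface, 194 mm from the deck's centre along +y. The fence is 24 mm high and 16 mm thick.
- tray: Loose black open tray, 176 (x) by 160 (y) by 20 mm high, about 0.6 kg, with a small plate in it (up to 16 mm high), lying on the deck across the slot; a push of 2 to 7 N slides it. Origin: centre of its underside; z up; axes along the deck's. It starts 30 to 85 mm short of the fence; home against it, its origin is at y = +114 mm in the deck's frame.
- stop: Loose tray stop, about 0.3 kg, upright in its holder at the start, turned any way. Origin: centre of the underside of its round grey puck (radius 40 mm, 24 mm high), which rests on the deck when the foot is in the slot; z up; x along the handle. Pushed against the tray, its centre is 120 mm from the tray's origin (80 mm tray plus 40 mm puck).
- stop_foot (a point): Underside of the stop's steel T foot, 18 mm below the stop's origin. The foot is 44 mm along the stop's y (square to the handle), 16 mm along x, 8 mm thick, on a 14 mm neck. It enters the slot only with the handle straight across the slot, to either side. Under the lips it turns freely: nothing stops it at a quarter turn, and it stays where left.
- stop_grip (a point): Middle of the stop's orange bar handle above the puck's centre, 39 mm above the stop's origin. The bar is 16 mm wide (along y), 30 mm high (24 to 54 mm above the origin) and runs along x from -30 to +85 mm. It can be gripped here across its width.
- stop_tip (a point): Free end of the stop's orange handle: 85 mm along x and 39 mm above the stop's origin, on the bar's mid height. When locked it points to the fence, over the tray.
- park: Blue fixed holder ring, 72 mm across, 56 mm bore, 35 mm high. Origin: centre of its underside. The stop's puck rests on its top with the foot hanging in the bore.
- jar: Amber jar with a red lid, 68 mm across, 100 mm high, loose; origin at the centre of its underside. Bystander; it and the blue holder may have changed sides.
- mug: Blue mug, 80 mm across, 90 mm high, loose; origin at the centre of its underside. Bystander.
- bowl: White bowl, 110 mm across, 50 mm high, loose; origin at the centre of its underside. Bystander.
- cup: Green cup, 72 mm across, 80 mm high, loose; origin at the centre of its underside. Bystander.
- shaker: White shaker with a steel cap, 44 mm across, 90 mm high, loose; origin at the centre of its underside. Bystander.
- carton: Small white and blue drink carton, 60 by 60 by about 120 mm high, loose; origin at the centre of its underside. Bystander.
Not all that is in view belongs to the job. Leave any yellow look-alike of the stop alone. What is shaped like the tray but red is not meant.

How it is judged:
By the outcome, as a careful person would: the job done as asked, in the order asked, and still so for the second after the job is handed in, with the robot touching nothing.
It also fails if it takes over 72 s, if anything falls off the work surface, if the arm or the gripper's body presses on something with over 40 N, if the wrist force passes 120 N, or if a joint passes its speed limit or range.

## Working session

There is one attempt and no reset: what is moved stays moved. The work goes in short steps, Python scripts to look and compute and a shell command to move; the robot and the scene stay as the last step left them, time stands still between calls to the robot, and variables do not carry over. Pictures are saved under pics/ and viewed, about 8 in all and at most 12, crops included, and the job is handed in when it is done.

```bash
ls; mkdir -p pics
cat > h.py <<'E'
import numpy as np, cv2
from scipy.spatial.transform import Rotation as R
from bench import r, optics
def cam(n):
    p=optics.camera_params(n); K=np.array(p["camera_matrix"]); o=np.array(p["orientation"],float)
    M=o if o.shape==(3,3) else R.from_euler('xyz',o,degrees=True).as_matrix()
    return K,p["k1"],np.array(p["eye"]),M
def cloud(n,d):
    K,k1,e,M=cam(n); h,w=d.shape
    v,u=np.mgrid[:h,:w].astype(float)
    a=(u-K[0,2])/K[0,0]; b=(v-K[1,2])/K[1,1]; x,y=a.copy(),b.copy()
    for _ in range(8):
        s=1+k1*(x*x+y*y); x,y=a/s,b/s
    P=np.stack([x*d,y*d,d],-1)@M.T+e
    P[d<=0]=np.nan
    return P
E
python3 - <<'E'
from h import *
for n in("scene","top"):
    print(n,optics.camera_params(n))
    im,d=optics.snapshot(n); cv2.imwrite(f"pics/{n}0.png",im); np.save(f"{n}0.npy",d); 
    for q in("stop","park","tray","deck","jar","stop_tip","stop_grip"):
        print(q,[(np.round(t["at"]).tolist(),round(t["score"],2)) for t in optics.search_frame(n,q)][:4])
a=np.hstack([cv2.imread("pics/scene0.png"),cv2.imread("pics/top0.png")])
cv2.imwrite("pics/both.png",cv2.resize(a,(800,300),interpolation=cv2.INTER_AREA))
E
```

```text
pics
scene {'camera_matrix': array([[471.38209157,   0.        , 255.55295519],
       [  0.        , 471.38209157, 189.34059144],
       [  0.        ,   0.        ,   1.        ]]), 'k1': -0.0814824834284646, 'eye': array([1000.32406842,  688.28197366, 1438.18083057]), 'orientation': array([-149.34336732,    0.78455463,  144.41246103])}
stop [([484.0, -368.0, 57.0], 0.91)]
park [([579.0, -65.0, 27.0], 0.18)]
tray [([578.0, 59.0, 24.0], 0.93), ([316.0, 147.0, 6.0], 0.93), ([483.0, -367.0, 57.0], 0.67)]
deck [([575.0, -59.0, 25.0], 0.69)]
jar [([472.0, 366.0, 98.0], 0.64), ([656.0, 330.0, 43.0], 0.32)]
stop_tip [([485.0, -366.0, 59.0], 0.74), ([316.0, -370.0, 47.0], 0.58), ([471.0, 364.0, 98.0], 0.47)]
stop_grip [([486.0, -367.0, 56.0], 0.88), ([318.0, -371.0, 44.0], 0.73), ([577.0, -60.0, 21.0], 0.5)]
top {'camera_matrix': array([[374.59496375,   0.        , 256.82096576],
       [  0.        , 374.59496375, 195.64916873],
       [  0.        ,   0.        ,   1.        ]]), 'k1': -0.06675320125686292, 'eye': array([ 464.15578903,    1.74983518, 1196.39594938]), 'orientation': array([-175.40403229,    0.57569975,  -89.74915756])}
stop [([309.0, -382.0, 43.0], 0.79), ([478.0, -375.0, 60.0], 0.7)]
park []
tray [([575.0, 62.0, 29.0], 0.91), ([313.0, 150.0, 5.0], 0.8)]
deck [([573.0, -77.0, 23.0], 0.6)]
jar [([464.0, 342.0, 99.0], 0.84), ([786.0, -24.0, 28.0], 0.3)]
stop_tip [([311.0, -379.0, 42.0], 0.58)]
stop_grip [([308.0, -378.0, 42.0], 0.92)]
```

View pics/top0.png

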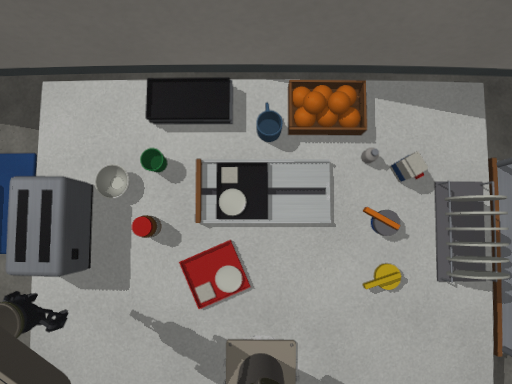

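View pics/scene0.png

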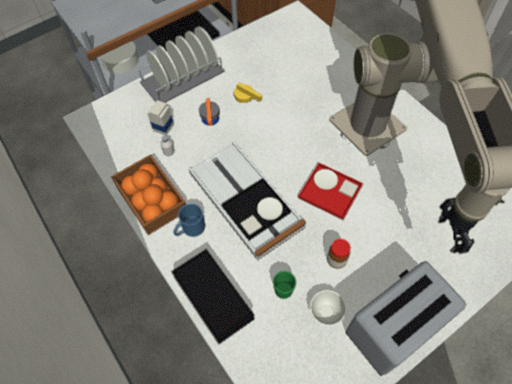

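The pictures show these candidates:
- **Stop:** the orange-handled one with a grey puck is at top (382,220). The yellow look-alike is at (383,279).
- **Tray:** the black one on the deck is at (242,190). The red one at (215,273) and the big black box at (190,100) are not meant.

I choose the orange stop and the tray on the deck, and will measure both next.

Run:
```python
from h import *
for n in("scene","top"):
    im=cv2.imread(f"pics/{n}0.png"); d=np.load(f"{n}0.npy"); P=cloud(n,d)
    hsv=cv2.cvtColor(im,cv2.COLOR_BGR2HSV).astype(int)
    X,Y,Z=P[...,0],P[...,1],P[...,2]
    reg=(abs(X-480)<90)&(abs(Y+370)<90)
    o=reg&(hsv[...,0]<16)&(hsv[...,1]>150)&(Z>80)
    q=P[o][:,:2]; 
    if len(q)>5:
        c,sz,a=cv2.minAreaRect(q.astype(np.float32)); print(n,"handle n",len(q),c,sz,a,"z",np.median(P[o][:,2]))
    k=reg&(Z>50)&(Z<66); c,rad=cv2.minEnclosingCircle(P[k][:,:2].astype(np.float32)); print(" puck",k.sum(),c,rad,"med z",np.median(Z[k]))
    # deck: top surface light, z~24
    reg=(abs(X-575)<130)&(Y>-260)&(Y<230)
    dk=reg&(Z>17)&(Z<52)
    lab,st=cv2.connectedComponentsWithStats(dk.astype(np.uint8))[1:3]; i=1+st[1:,4].argmax()
    q=P[lab==i]; print(" deck rect",cv2.minAreaRect(q[:,:2].astype(np.float32)))
    b=(lab==i)&(im.max(-1)<60)&(Z>36); print(" tray dark pts",b.sum(),cv2.minAreaRect(P[b][:,:2].astype(np.float32)) if b.sum()>5 else 0)
    f=(lab==i)&(hsv[...,0]<16)&(hsv[...,1]>110)&(Z>40); print(" fence top",f.sum(),cv2.minAreaRect(P[f][:,:2].astype(np.float32)), np.median(Z[f]))
    s=reg&(Z>-5)&(Z<15)&(abs(X-575)<30)&(Y<0)&(Y>-250); print(" slot",s.sum(),cv2.minAreaRect(P[s][:,:2].astype(np.float32)) if s.sum()>5 else 0)
t=cv2.imread("pics/top0.png")
a=cv2.resize(t[190:310,340:440],None,fx=4,fy=4,interpolation=cv2.INTER_CUBIC)
b=cv2.resize(t[150:240,185:345],None,fx=2.5,fy=2.5)
b=cv2.copyMakeBorder(b,0,a.shape[0]-b.shape[0],0,0,cv2.BORDER_CONSTANT)
cv2.imwrite("pics/crop1.png",np.hstack([a,b]))
```

```text
scene handle n 91 (492.45849609375, -354.2418212890625) (109.0896987915039, 14.65539836883545) 60.59261703491211 z 88.87504255650765
 puck 212 (492.34112548828125, -366.8197021484375) 64.09028625488281 med z 59.020102390982515
 deck rect ((574.9451293945312, -5.458831787109375), (202.97244262695312, 427.8158264160156), 0.24256078898906708)
 tray dark pts 284 ((575.6868286132812, 61.28697204589844), (176.0968475341797, 163.5176544189453), 0.4398137032985687)
 fence top 257 ((550.4119262695312, 123.82441711425781), (230.5098114013672, 185.3874053955078), 72.16069030761719) 47.41710577516051
 slot 293 ((574.9749755859375, -144.82598876953125), (210.2672882080078, 57.645294189453125), 89.58026123046875)
top handle n 206 (488.7220153808594, -358.674072265625) (113.1778335571289, 16.82668685913086) 60.759525299072266 z 87.20816390324921
 puck 386 (486.935302734375, -364.33349609375) 61.73168182373047 med z 57.81772824445068
 deck rect ((574.749267578125, -3.7538909912109375), (198.46316528320312, 422.5191650390625), 0.25558745861053467)
 tray dark pts 239 ((573.36669921875, 61.502830505371094), (171.70045471191406, 158.53746032714844), 0.20852725207805634)
 fence top 277 ((572.503173828125, 196.13768005371094), (195.74623107910156, 13.15868854522705), 0.45894655585289) 47.0167603369855
 slot 543 ((576.3868408203125, -135.6724853515625), (228.46609497070312, 58.000362396240234), 89.73487091064453)
```

View pics/crop1.png

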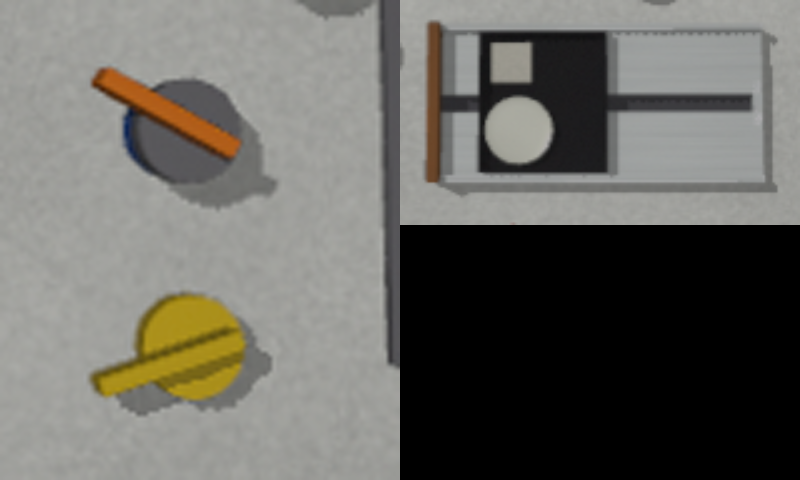

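The crop shows the orange handle on a grey puck over the blue holder, with the tip pointing up-left (world +x+y). The yellow decoy is below it.

```bash
cat >> h.py <<'E'
def rel(x,y,z,yawx=None):
    """tool-frame shift from now to a TCP goal; turn about tool z so tool x heads to yawx (mod 180 options)"""
    s=r.sense(); M=R.from_euler('xyz',s["tcp_rot"],degrees=True).as_matrix()
    print("t",round(s["time"],2),"tcp",np.round(s["tool_pos"],1),"xdir",round(np.degrees(np.arctan2(M[1,0],M[0,0])),2),"rot",np.round(s["tcp_rot"],2),"F",np.round(s["ft_force"],1),"gap",round(s["finger_gap"],1),"j",np.round(s["joint_pos"],1))
    print("tool x,y,z in world:",np.round(M.T,3).tolist())
    print("shift",np.round(M.T@(np.array([x,y,z])-s["tool_pos"]),1))
    if yawx is not None:
        a=np.degrees(np.arctan2(M[1,0],M[0,0])); print("turn options",[(round(-((yawx+k-a+180)%360-180),1)) for k in(0,180)])
E
python3 -c "
from h import *
rel(477,-380,200,150.6)"
```

```text
t 0.8 tcp [256.5 542.4 196.3] xdir 64.69 rot [180.    -0.    64.69] F [ 0.1 -0.2  0.6] gap 85.5 j [59.8  7.5 85.3 -0.  87.3 -4.9]
tool x,y,z in world: [[0.428, 0.904, 0.0], [0.904, -0.428, 0.0], [0.0, 0.0, -1.0]]
shift [-739.6  593.7   -3.7]
turn options [np.float64(-85.9), np.float64(94.1)]
```

```bash
python3 -m pendant '[[1,0,0,-35,0],[1,-20,16,-35,0],[1,-37,29.7,0,0],[1,-37,29.7,0,0],[1,-37,29.7,0,0],[1,-37,29.7,0,0],[1,-37,29.7,0,0],[1,-37,29.7,0,0],[1,-37,29.7,0,0],[1,-37,29.7,0,0]]' && python3 -m pendant '[[1,-37,29.7,0,0],[1,-37,29.7,0,0],[1,-37,29.7,0,0],[1,-37,29.7,0,0],[1,-37,29.7,0,0],[1,-37,29.7,0,0],[1,-37,29.7,0,0],[1,-37,29.7,0,0],[1,-37,29.7,0,0],[1,-37,29.7,0,0]]' && python3 -m pendant '[[1,-36,28,0,0],[1,0,0,0,8.5],[1,0,0,0,8.5],[1,0,0,0,8.5],[1,0,0,0,8.5],[1,0,0,0,8.5],[1,0,0,0,8.5],[1,0,0,0,8.5],[1,0,0,0,8.5],[1,0,0,0,8.5]]' && python3 -m pendant '[[1,0,0,0,8.5],[1,0,0,0,8.5],[1,0,0,20,0]]'; python3 -c "
from h import *
rel(477,-380,62,-29.4)"
```

```text
time: 1.8
tool_pos: [350.7, 146.6, 266.6]
tcp_rot: [179.9, -0.0, 64.7]
ft_force: [0.5, -0.3, 0.2]
finger_gap: 85.5
time: 2.8
tool_pos: [461.1, -315.3, 266.4]
tcp_rot: [180.0, 0.0, 64.7]
ft_force: [0.6, -0.1, 0.7]
finger_gap: 85.3
time: 3.8
tool_pos: [470.9, -357.7, 266.3]
tcp_rot: [180.0, -0.0, -12.2]
ft_force: [0.4, -0.6, 0.6]
finger_gap: 85.0
time: 4.1
tool_pos: [472.2, -358.9, 249.5]
tcp_rot: [179.9, -0.3, -29.1]
ft_force: [0.7, -0.1, 0.1]
finger_gap: 85.4
t 4.1 tcp [ 472.2 -358.9  249.5] xdir -29.13 rot [179.92  -0.33 -29.13] F [ 0.7 -0.1  0.1] gap 85.4 j [-42.2   5.1  82.3  -0.   92.3 -13.1]
tool x,y,z in world: [[0.873, -0.487, 0.006], [-0.487, -0.873, 0.001], [0.004, -0.004, -1.0]]
shift [ 13.4  15.9 187.6]
turn options [np.float64(0.3), np.float64(-179.7)]
```

```bash
python3 -m pendant '[[1,13.5,16,20,0.3],[1,0,0,40,0],[1,0,0,40,0],[1,0,0,40,0],[1,0,0,25,0],[1,0,0,15,0],[1,0,0,5,0],[1,0,0,0,0],[1,0,0,0,0]]'
python3 - <<'E'
from h import *
rel(477,-380,63,-29.4)
im,d=optics.snapshot("scene"); cv2.imwrite("pics/s2.png",cv2.resize(im[50:170,150:290],None,fx=4,fy=4,interpolation=cv2.INTER_CUBIC))
E
```

```text
time: 5.0
tool_pos: [476.1, -379.2, 63.3]
tcp_rot: [180.0, -0.2, -29.1]
ft_force: [-0.4, 0.7, 1.0]
finger_gap: 85.4
t 5.0 tcp [ 476.1 -379.2   63.3] xdir -29.11 rot [ 1.7996e+02 -1.7000e-01 -2.9110e+01] F [-0.4  0.7  1. ] gap 85.4 j [-43.4  14.2  91.9  -0.   73.7 -14.3]
tool x,y,z in world: [[0.874, -0.486, 0.003], [-0.486, -0.874, 0.001], [0.002, -0.002, -1.0]]
shift [1.2 0.3 0.3]
turn options [np.float64(0.3), np.float64(-179.7)]
```

View pics/s2.png

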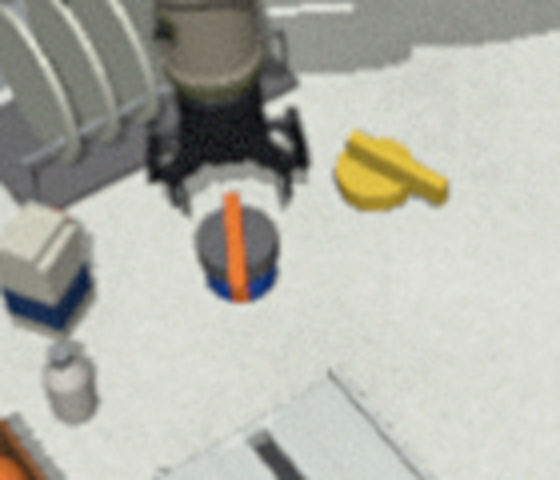

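```bash
cat >> h.py <<'E'
def proj(n,p):
    K,k1,e,M=cam(n); q=(np.atleast_2d(p)-e)@M; a=q[:,:2]/q[:,2:]; a=a*(1+k1*(a**2).sum(1,keepdims=True)); return a*[K[0,0],K[1,1]]+[K[0,2],K[1,2]]
E
python3 - <<'E'
from h import *
im,d=optics.snapshot("scene")
s=r.sense();T=np.array(s["tool_pos"]);M=R.from_euler('xyz',s["tcp_rot"],degrees=True).as_matrix()
x,y=M[:,0],M[:,1]
def px(p): return np.round((proj("scene",p)-[150,50])*4).tolist()
for dz in(0,13,30): print(dz,px([T+[0,0,dz]+45*x,T+[0,0,dz]-45*x,T+[0,0,dz]]))
h=np.array([np.cos(np.radians(60.6)),np.sin(np.radians(60.6)),0]);o=np.array([477,-380.5,35])
print("tip,grip,back",px([o+85*h+[0,0,54],o+[0,0,54],o-30*h+[0,0,54]]))
P=cloud("scene",d)
q=P[(np.abs(P-T)[...,:2]<70).all(-1)]
b=im[(np.abs(P-T)[...,:2]<70).all(-1)].max(-1)
for lo in range(62,150,8):
    k=(q[:,2]>lo)&(q[:,2]<lo+8); c=(q[k]-T)@M
    print(lo,k.sum(),np.round(np.percentile(c[:,0],[2,98])) if k.sum() else 0,np.round(np.percentile(c[:,1],[2,50,98])) if k.sum() else 0)
E
```

```text
0 [[189.0, 238.0], [284.0, 229.0], [237.0, 234.0]]
13 [[188.0, 229.0], [283.0, 220.0], [235.0, 225.0]]
30 [[186.0, 218.0], [281.0, 208.0], [234.0, 213.0]]
tip,grip,back [[237.0, 286.0], [232.0, 216.0], [231.0, 192.0]]
62 42 [-26.  39.] [-80.  -9.  31.]
70 3 [-5.  4.] [-80. -52.   5.]
78 20 [-5. 10.] [-82. -41.  32.]
86 81 [-4. 10.] [-80. -24.  28.]
94 6 [-1.  6.] [-74. -37. -11.]
102 1 [44. 44.] [9. 9. 9.]
110 3 [-48.  41.] [-11. -11.  -2.]
118 8 [-52.  58.] [-12.  -8.  -1.]
126 10 [-53.  56.] [-17.  -9.  -4.]
134 16 [-53.  55.] [-15.  -7.  -4.]
142 8 [-54.  55.] [-12.  -8.  -2.]
```

```bash
python3 -m pendant '[[0,0,0,0,0],[0,0,0,0,0],[0,0,0,0,0],[0,0,0,0,0],[0,0,0,0,0],[0,0,0,0,0],[0,0,0,0,0],[0,0,0,0,0]]' 60 && python3 -m pendant '[[0,0,0,-5,0],[0,0,0,-15,0],[0,0,0,-25,0],[0,0,0,-30,0],[0,0,0,-30,0],[0,0,0,-10,0],[0,0,0,0,0]]'; python3 -c "
from h import *
rel(575,-150,130,-89.7)"
```

```text
time: 5.9
tool_pos: [475.0, -378.2, 61.3]
tcp_rot: [-180.0, 0.0, -29.1]
ft_force: [-0.0, 0.6, -0.1]
finger_gap: 0.1
time: 6.6
tool_pos: [476.3, -379.4, 179.7]
tcp_rot: [179.9, -0.3, -29.1]
ft_force: [-0.1, 0.9, -0.6]
finger_gap: 0.3
t 6.6 tcp [ 476.3 -379.4  179.7] xdir -29.11 rot [179.92  -0.3  -29.11] F [-0.1  0.9 -0.6] gap 0.3 j [-43.4   9.   85.4  -0.   85.4 -14.3]
tool x,y,z in world: [[0.874, -0.487, 0.005], [-0.487, -0.874, 0.001], [0.004, -0.004, -1.0]]
shift [ -25.6 -248.5   49.2]
turn options [np.float64(60.6), np.float64(-119.4)]
```

Run:
```python
from h import *
im,d=optics.snapshot("scene"); a=cv2.resize(im[50:170,150:290],None,fx=3,fy=3,interpolation=cv2.INTER_CUBIC)
P=cloud("scene",d);hsv=cv2.cvtColor(im,cv2.COLOR_BGR2HSV).astype(int)
o=(abs(P[...,0]-480)<120)&(abs(P[...,1]+370)<120)&(hsv[...,0]<16)&(hsv[...,1]>150)
print(o.sum(),np.round(np.percentile(P[o],[2,50,98],axis=0)),cv2.minAreaRect(P[o&(P[...,2]>80)][:,:2].astype(np.float32)))
im,d=optics.snapshot("top"); b=cv2.resize(im[180:270,340:440],None,fx=3.6,fy=4,interpolation=cv2.INTER_CUBIC)
cv2.imwrite("pics/s3.png",np.hstack([a,b]))
```

```text
104 [[ 468. -399.   70.]
 [ 497. -345.   89.]
 [ 521. -306.   95.]] ((492.3627624511719, -355.1432800292969), (106.09620666503906, 14.816282272338867), 60.96078109741211)
```

View pics/s3.png

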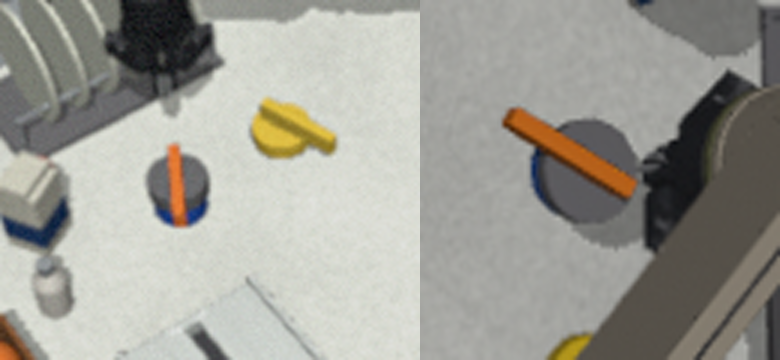

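The stop is untouched: its handle is at scene crop (178,185), and the gripper's fingertips at (170,110) look too far from it. I'll compare the reported TCP with the gripper seen in depth.

Run:
```python
from h import *
s=r.sense();T=np.array(s["tool_pos"]);M=R.from_euler('xyz',s["tcp_rot"],degrees=True).as_matrix()
for n in("scene","top"):
    im,d=optics.snapshot(n);P=cloud(n,d)
    print(n,"tcp px",np.round(proj(n,T)),np.round(proj(n,[477,-380,59])))
    k=(abs(P[...,:2]-T[:2])<110).all(-1)&(P[...,2]>105)&(P[...,2]<330)
    q=P[k]
    for lo in range(105,330,15):
        m=(q[:,2]>lo)&(q[:,2]<=lo+15)
        if m.sum()>1: c=(q[m]-T)@M; print(lo,m.sum(),"toolx",np.round(np.percentile(c[:,0],[2,50,98])),"tooly",np.round(np.percentile(c[:,1],[2,50,98])),"world",np.round(np.median(q[m],0)))
```

```text
scene tcp px [[207.  88.]] [[209. 109.]]
210 15 toolx [-8.  2. 12.] tooly [-14.  -6.  -1.] world [ 479. -371.  221.]
225 23 toolx [-11.   1.  14.] tooly [-12.  -8.  -3.] world [ 480. -371.  235.]
240 18 toolx [-16.   0.  17.] tooly [-14.  -8.   5.] world [ 478. -371.  247.]
255 86 toolx [-30.   5.  35.] tooly [-19. -11.  11.] world [ 485. -370.  264.]
270 74 toolx [-45.   6.  47.] tooly [-21. -13.   9.] world [ 485. -369.  278.]
285 102 toolx [-56.  -3.  52.] tooly [-22. -13.  -1.] world [ 479. -363.  294.]
300 125 toolx [-58.   1.  57.] tooly [-22. -10.   9.] world [ 481. -366.  307.]
315 62 toolx [-39.  -8.  41.] tooly [-22. -13.   5.] world [ 476. -364.  319.]
top tcp px [[399. 222.]] [[386. 222.]]
210 18 toolx [-14.  -7.  12.] tooly [-12.  -8.  -0.] world [ 473. -367.  220.]
225 17 toolx [-15.  -4.  10.] tooly [-11. -10.  -5.] world [ 477. -367.  231.]
240 18 toolx [-18.  -1.  10.] tooly [-13. -11.  -6.] world [ 480. -368.  249.]
255 60 toolx [-35. -20.  34.] tooly [-14. -11.   2.] world [ 459. -364.  263.]
270 50 toolx [-49. -16.  41.] tooly [-17. -12.  -1.] world [ 466. -358.  279.]
285 76 toolx [-62. -14.  57.] tooly [-16. -11.  -3.] world [ 470. -359.  295.]
300 53 toolx [-60.  48.  59.] tooly [-18.  -8.   4.] world [ 519. -393.  304.]
315 13 toolx [-43. -37. -30.] tooly [-13. -11.  -9.] world [ 448. -350.  320.]
```

XY agrees, but the fingertips sit about 30 mm higher than the reported TCP in both cameras. That explains closing above the bar, whose top is at z = 89. I'll pin down this offset.

Run:
```python
from h import *
s=r.sense();T=np.array(s["tool_pos"])
for n in("scene","top"):
    im,d=optics.snapshot(n);P=cloud(n,d)
    k=(abs(P[...,:2]-T[:2])<40).all(-1)&(P[...,2]>110)&(P[...,2]<260)
    v,u=np.where(k); i=np.argsort(P[k][:,2])[:8]
    print(n,np.round(P[k][i],0).tolist(),"tcp at +0,+20,+30,+40:",np.round(proj(n,[T+[0,0,z] for z in(0,20,30,40)]),1).tolist(), list(zip(u[i],v[i])))
    print(d[proj(n,T)[0].astype(int)[1]-10:proj(n,T)[0].astype(int)[1]+3,proj(n,T)[0].astype(int)[0]].round())
    x,y=proj(n,T+[0,0,20])[0].astype(int); cv2.imwrite(f"pics/z_{n}.png",cv2.resize(im[y-25:y+25,x-25:x+25],(400,400),interpolation=cv2.INTER_NEAREST))
cv2.imwrite("pics/z.png",np.hstack([cv2.imread(f"pics/z_{n}.png") for n in("scene","top")]))
```

```text
scene [[481.0, -379.0, 210.0], [483.0, -382.0, 214.0], [469.0, -370.0, 215.0], [486.0, -370.0, 216.0], [478.0, -369.0, 216.0], [487.0, -381.0, 218.0], [465.0, -370.0, 218.0], [482.0, -369.0, 218.0]] tcp at +0,+20,+30,+40: [[206.9, 88.4], [206.4, 84.5], [206.1, 82.5], [205.8, 80.6]] [(np.int64(204), np.int64(82)), (np.int64(203), np.int64(81)), (np.int64(208), np.int64(81)), (np.int64(204), np.int64(83)), (np.int64(206), np.int64(82)), (np.int64(202), np.int64(81)), (np.int64(209), np.int64(80)), (np.int64(205), np.int64(82))]
[1627. 1638. 1635. 1636. 1647. 1929. 1931. 1928. 1927. 1920. 1916. 1912.
 1915.]
top [[480.0, -370.0, 209.0], [472.0, -366.0, 213.0], [475.0, -365.0, 214.0], [483.0, -370.0, 215.0], [488.0, -378.0, 217.0], [462.0, -371.0, 218.0], [470.0, -366.0, 219.0], [477.0, -366.0, 219.0]] tcp at +0,+20,+30,+40: [[399.0, 222.4], [401.7, 222.3], [403.1, 222.3], [404.5, 222.3]] [(np.int64(401), np.int64(220)), (np.int64(400), np.int64(223)), (np.int64(400), np.int64(222)), (np.int64(402), np.int64(219)), (np.int64(405), np.int64(217)), (np.int64(403), np.int64(227)), (np.int64(401), np.int64(224)), (np.int64(401), np.int64(221))]
[1191. 1191. 1193. 1190. 1132. 1132. 1135. 1129. 1136. 1128. 1130. 1132.
 1102.]
```

View pics/z.png

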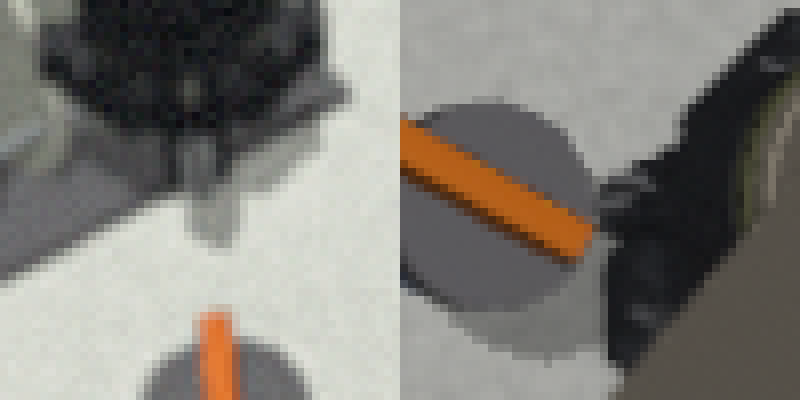

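The picture shows a light smear under the fingers at scene crop (215,200). It has table depth, so it isn't solid finger. The depth from both cameras and the empty close both put the solid tips about 30 mm above the reported TCP. I'll test this gently by closing at 20 N with the tool lower.

```bash
python3 -m pendant '[[1,0,0,0,0],[1,0,0,30,0],[1,0,0,40,0],[1,0,0,40,0],[1,0,0,20,0],[1,0,0,5,0],[1,0,0,0,0],[0,0,0,0,0],[0,0,0,0,0],[0,0,0,0,0]]' 20 && python3 -m pendant '[[0,0,0,0,0],[0,0,0,0,0],[0,0,0,0,0],[0,0,0,0,0]]'
```

```text
time: 7.9
tool_pos: [475.9, -379.1, 43.1]
tcp_rot: [180.0, -0.2, -29.1]
ft_force: [-0.5, 0.9, -0.3]
finger_gap: 43.7
time: 8.3
tool_pos: [475.6, -378.7, 42.1]
tcp_rot: [180.0, -0.1, -29.1]
ft_force: [0.9, -0.6, 4.3]
finger_gap: 15.1
```

The gap of 15 mm shows the bar is between the pads, so the tips really are about 30 mm higher than reported. I'll reopen, go a little lower for a fuller grip and close firmly.

```bash
python3 -m pendant '[[0.5,0,0,0,0],[0.5,0,0,0,0],[0.5,0,0,0,0],[0.4,0,0,4,0],[0.4,0,0,4,0],[0.4,0,0,0,0]]' 60 && python3 -m pendant '[[0,0,0,0,0],[0,0,0,0,0],[0,0,0,0,0],[0,0,0,0,0],[0,0,0,0,0],[0,0,0,0,0]]' 60
```

```text
time: 8.9
tool_pos: [474.3, -377.6, 32.1]
tcp_rot: [-180.0, 0.1, -29.1]
ft_force: [-1.0, 0.2, -0.8]
finger_gap: 34.0
time: 9.5
tool_pos: [474.9, -378.2, 33.3]
tcp_rot: [-180.0, 0.0, -29.1]
ft_force: [0.1, 0.5, -1.7]
finger_gap: 14.8
```

```bash
python3 -m pendant '[[0,0,0,-5,0],[0,0,0,-15,0],[0,0,0,-25,0],[0,0,0,-30,0],[0,0,0,-30,0],[0,0,0,-10,0],[0,0,0,0,0],[0,0,0,0,0]]'
python3 - <<'E'
from h import *
rel(575,-140,148,-89.7)
for n in("scene","top"):
    im,d=optics.snapshot(n);P=cloud(n,d);hsv=cv2.cvtColor(im,cv2.COLOR_BGR2HSV).astype(int)
    o=(abs(P[...,0]-480)<120)&(abs(P[...,1]+370)<120)&(hsv[...,0]<16)&(hsv[...,1]>150)&(P[...,2]>100)
    print(n,o.sum(),np.round(np.percentile(P[o],[2,50,98],axis=0)))
    cv2.imwrite(f"pics/l_{n}.png",im)
E
```

```text
time: 10.3
tool_pos: [474.5, -377.8, 147.2]
tcp_rot: [-180.0, 0.1, -29.1]
ft_force: [-0.7, -0.5, -2.5]
finger_gap: 14.8
t 10.3 tcp [ 474.5 -377.8  147.2] xdir -29.11 rot [-1.7998e+02  7.0000e-02 -2.9110e+01] F [-0.7 -0.5 -2.5] gap 14.8 j [-43.4  10.1  87.6  -0.   82.4 -14.3]
tool x,y,z in world: [[0.874, -0.487, -0.001], [-0.487, -0.874, -0.0], [-0.001, 0.001, -1.0]]
shift [ -27.9 -256.6   -0.7]
turn options [np.float64(60.6), np.float64(-119.4)]
scene 125 [[ 460. -407.  179.]
 [ 491. -348.  203.]
 [ 517. -305.  240.]]
top 208 [[ 475. -376.  181.]
 [ 494. -339.  201.]
 [ 515. -307.  207.]]
```

```bash
python3 -m pendant '[[0,-2.4,-16.7,0,0],[0,-5,-36,0,0],[0,-5,-36,0,0],[0,-5,-36,0,0],[0,-5,-36,0,0],[0,-5,-36,0,0],[0,-5,-36,0,0],[0,-3,-24,0,0],[0,0,-13,0,0],[0,0,0,0,0]]' && python3 -m pendant '[[0,0,0,0,8],[0,0,0,0,8.5],[0,0,0,0,8.5],[0,0,0,0,8.5],[0,0,0,0,8.5],[0,0,0,0,8.5],[0,0,0,0,7],[0,0,0,0,3],[0,0,0,0,0],[0,0,0,0,0]]'
cat >> h.py <<'E'
def handle(zlo,save=None,R0=150):
    s=r.sense();T=np.array(s["tool_pos"]); out=[]
    for n in("scene","top"):
        im,d=optics.snapshot(n);P=cloud(n,d);hsv=cv2.cvtColor(im,cv2.COLOR_BGR2HSV).astype(int)
        o=(np.hypot(P[...,0]-T[0],P[...,1]-T[1])<R0)&(hsv[...,0]<16)&(hsv[...,1]>140)&(P[...,2]>zlo)&(P[...,2]<zlo+25)
        lab,st=cv2.connectedComponentsWithStats(o.astype(np.uint8))[1:3]
        o=lab==1+st[1:,4].argmax()
        q=P[o]; c,sz,a=cv2.minAreaRect(q[:,:2].astype(np.float32))
        t=q[:,:2].mean(0); w,V=np.linalg.eigh(np.cov(q[:,:2].T)); yaw=np.degrees(np.arctan2(V[1,1],V[0,1]))
        print(n,len(q),"rect",np.round(c,1),np.round(sz,1),round(a,1),"pca yaw",round(yaw,1),"z",np.round(np.percentile(q[:,2],[10,50,90]),1),"x/y rng",np.round(np.percentile(q[:,:2],[1,99],axis=0),1).tolist())
        if save: cv2.imwrite(f"pics/{save}_{n}.png",im)
E
python3 - <<'E'
from h import *
rel(575,-125,147,-89.7)
handle(185,"e")
t=cv2.imread("pics/e_top.png"); s=cv2.imread("pics/e_scene.png")
cv2.imwrite("pics/e.png",np.hstack([cv2.resize(s[100:260,130:330],(400,320),interpolation=cv2.INTER_CUBIC),cv2.resize(t[130:290,190:390],(400,320),interpolation=cv2.INTER_CUBIC)]))
E
```

```text
time: 11.4
tool_pos: [575.4, -123.4, 147.4]
tcp_rot: [180.0, 0.1, -29.0]
ft_force: [0.3, -0.0, -3.0]
finger_gap: 14.5
time: 12.4
tool_pos: [574.8, -126.2, 148.0]
tcp_rot: [180.0, -0.0, -89.6]
ft_force: [-0.1, -0.6, -2.7]
finger_gap: 14.7
t 12.4 tcp [ 574.8 -126.2  148. ] xdir -89.57 rot [ 1.7996e+02 -1.0000e-02 -8.9570e+01] F [-0.1 -0.6 -2.7] gap 14.7 j [-17.4   7.3  90.6  -0.   82.2  72.2]
tool x,y,z in world: [[0.008, -1.0, 0.0], [-1.0, -0.008, 0.001], [-0.001, -0.0, -1.0]]
shift [-1.2 -0.2  1. ]
turn options [np.float64(0.1), np.float64(-179.9)]
scene 143 rect [ 617.8 -123.6] [75.9 20.1] 1.0 pca yaw -177.5 z [189.5 201.3 206.2] x/y rng [[582.5, -133.5], [654.4, -114.2]]
top 23 rect [ 546.  -125.5] [13.7 10.6] 88.2 pca yaw 69.8 z [200.5 202.8 204.2] x/y rng [[540.7, -132.3], [551.5, -118.6]]
```

View pics/e.png

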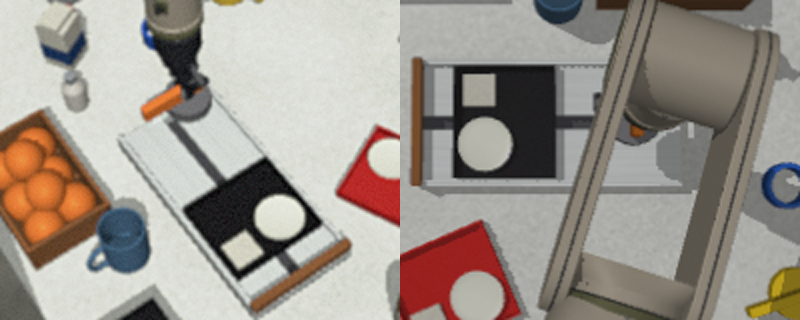

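The stop is held upright with its handle across the slot toward +x, at scene crop (165,103). I'll lower it to just above the deck and take a closer measurement.

```bash
python3 -m pendant '[[0,0,-3.5,10,0],[0,0,0,25,0],[0,0,0,25,0],[0,0,0,20,0],[0,0,0,10,0],[0,0,0,0,0],[0,0,0,0,0]]'
python3 - <<'E'
from h import *
rel(575,-125,57,-89.7)
handle(97,"f")
s=cv2.imread("pics/f_scene.png"); t=cv2.imread("pics/f_top.png")
# slot mouth x position in both pictures, dark pixels on the deck at z=24, rays intersected with z=24
for n,im in(("scene",s),("top",t)):
    K,k1,e,M=cam(n); P=cloud(n,np.full(im.shape[:2],1.)); D=P-e; g=e+D*((24-e[2])/D[...,2])[...,None]
    gray=cv2.cvtColor(im,cv2.COLOR_BGR2GRAY)
    for y0 in(-90,-60,-40):
        k=(abs(g[...,1]-y0)<12)&(abs(g[...,0]-575)<28); x=g[...,0][k]; v=gray[k]
        w=np.clip(np.median(v)-v.astype(float)-25,0,None); print(n,y0,"slot x",round((w*x).sum()/max(w.sum(),1),1),len(x),np.round(np.percentile(x[w>10],[2,98]),1) if (w>10).any() else 0)
cv2.imwrite("pics/f.png",cv2.resize(s[115:215,170:290],None,fx=5,fy=5,interpolation=cv2.INTER_CUBIC))
E
```

```text
time: 13.2
tool_pos: [579.2, -125.4, 58.8]
tcp_rot: [-180.0, -0.0, -89.6]
ft_force: [0.7, -0.7, -2.0]
finger_gap: 14.4
t 13.2 tcp [ 579.2 -125.4   58.8] xdir -89.6 rot [-1.7997e+02 -1.0000e-02 -8.9600e+01] F [ 0.7 -0.7 -2. ] gap 14.4 j [-17.2  12.3  94.6  -0.   73.   72.4]
tool x,y,z in world: [[0.007, -1.0, 0.0], [-1.0, -0.007, -0.001], [0.001, -0.0, -1.0]]
shift [-0.5  4.2  1.8]
turn options [np.float64(0.1), np.float64(-179.9)]
scene 125 rect [ 621.3 -123.2] [77.2 20.4] 2.7 pca yaw -175.6 z [101.3 112.6 117.6] x/y rng [[587.4, -134.3], [659.3, -112.7]]
top 19 rect [ 550.7 -124.2] [11.7 13.1] 0.2 pca yaw 64.2 z [109.1 113.6 116. ] x/y rng [[544.9, -130.6], [556.0, -117.7]]
scene -90 slot x 575.0 92 [564.4 586. ]
scene -60 slot x 574.9 94 [564.6 586.1]
scene -40 slot x 575.0 94 [557.8 595.4]
top -90 slot x 578.4 126 [549.3 601.8]
top -60 slot x 574.9 144 [557.5 582.8]
top -40 slot x 574.4 126 [566.4 582.7]
```

View pics/f.png

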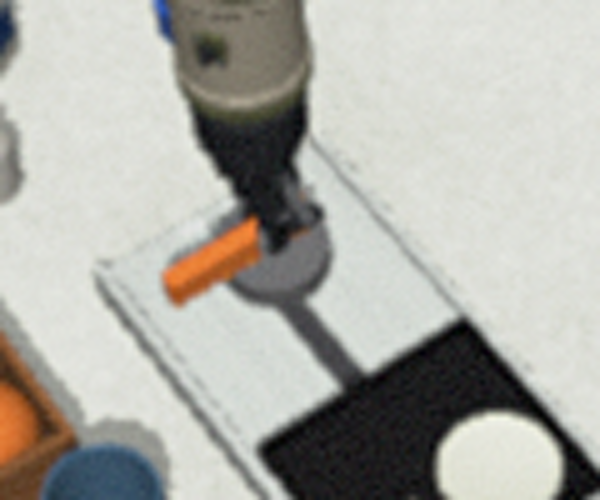

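The picture shows the stop hovering over the slot, with the puck at crop (280,255) and the slot leaving it at (325,340). Measured slot x is 575.0 and stop x is about 575. I'll lower it in.

```bash
python3 -m pendant '[[0,0,0,8,0],[0,0,0,8,0],[0,0,0,4,0],[0,0,0,3,0],[0,0,0,2,0],[0,0,0,0,0],[0,0,0,0,0]]'; python3 -c "
from h import *
rel(579,-125,23,-89.7)"
```

```text
time: 14.0
tool_pos: [578.9, -125.3, 33.4]
tcp_rot: [-180.0, -0.0, -89.6]
ft_force: [0.1, -0.0, -2.6]
finger_gap: 14.8
t 14.0 tcp [ 578.9 -125.3   33.4] xdir -89.61 rot [-179.99   -0.    -89.61] F [ 0.1 -0.  -2.6] gap 14.8 j [-17.2  14.   95.6  -0.   70.5  72.4]
tool x,y,z in world: [[0.007, -1.0, 0.0], [-1.0, -0.007, -0.0], [0.0, -0.0, -1.0]]
shift [-0.3 -0.1 10.4]
turn options [np.float64(0.1), np.float64(-179.9)]
```

The foot is about 7 mm into the mouth with no contact force. I'll continue down.

```bash
python3 -m pendant '[[0,0,0,4,0],[0,0,0,3,0],[0,0,0,2,0],[0,0,0,1,0],[0,0,0,0.5,0],[0,0,0,0,0],[0,0,0,0,0]]'; python3 -c "
from h import *
rel(579,-59,23,-89.7)"
```

```text
time: 14.7
tool_pos: [578.8, -125.3, 22.9]
tcp_rot: [-180.0, -0.0, -89.6]
ft_force: [-0.2, -0.0, -3.2]
finger_gap: 14.5
t 14.7 tcp [ 578.8 -125.3   22.9] xdir -89.61 rot [-179.99   -0.    -89.61] F [-0.2 -0.  -3.2] gap 14.5 j [-17.2  14.7  95.9  -0.   69.4  72.4]
tool x,y,z in world: [[0.007, -1.0, 0.0], [-1.0, -0.007, -0.0], [0.0, -0.0, -1.0]]
shift [-66.3  -0.6  -0.1]
turn options [np.float64(0.1), np.float64(-179.9)]
```

```bash
python3 -m pendant '[[0,0,0,0.7,0],[0,0,0,0,0],[0,0,0,0,0]]'; python3 -m pendant '[[0,0,0,0.7,0],[0,0,0,0,0],[0,0,0,0,0]]'
```

```text
time: 15.0
tool_pos: [578.9, -125.4, 22.2]
tcp_rot: [-180.0, -0.0, -89.6]
ft_force: [1.0, 0.2, -1.4]
finger_gap: 14.4
time: 15.3
tool_pos: [579.0, -125.5, 22.2]
tcp_rot: [-180.0, -0.0, -89.6]
ft_force: [-4.1, 0.6, 5.6]
finger_gap: 14.6
```

```bash
python3 -m pendant '[[0,-5,0,-0.5,0],[0,-12,0,0,0],[0,-15,0,0,0],[0,-15,0,0,0],[0,-10,0,0,0],[0,-5,0,0,0],[0,0,0,0,0]]'; python3 -m pendant '[[0,-5,0,0,0],[0,-8,0,0,0],[0,-8,0,0,0],[0,-8,0,0,0],[0,-6,0,0,0],[0,-4,0,0,0]]'
```

```text
time: 16.0
tool_pos: [578.6, -61.5, 22.2]
tcp_rot: [-180.0, 0.1, -89.5]
ft_force: [1.2, 6.2, 5.1]
finger_gap: 14.2
time: 16.6
tool_pos: [578.5, -26.0, 22.3]
tcp_rot: [-180.0, -0.1, -89.7]
ft_force: [-0.6, -9.2, 4.1]
finger_gap: 14.7
```

Run:
```python
from h import *
rel(579,-10.5,22,-89.7)
im,d=optics.snapshot("scene");P=cloud("scene",d);b=(P[...,2]>36)&(P[...,2]<50)&(im.max(-1)<60)&(abs(P[...,0]-575)<100)&(P[...,1]<210)&(P[...,1]>-30)
q=P[b];print(b.sum(),np.round(np.percentile(q[:,1],[2,98]),1))
```

```text
t 16.6 tcp [578.5 -26.   22.3] xdir -89.65 rot [-1.7995e+02 -1.5000e-01 -8.9650e+01] F [-0.6 -9.2  4.1] gap 14.7 j [-7.5 12.8 98.2 -0.1 68.9 82.2]
tool x,y,z in world: [[0.006, -1.0, 0.003], [-1.0, -0.006, -0.001], [0.001, -0.003, -1.0]]
shift [-15.5  -0.5   0.3]
turn options [np.float64(0.0), np.float64(-180.0)]
286 [ 15.  175.5]
```

```bash
python3 -m pendant '[[0,-4,0,0,0],[0,-4,0,0,0],[0,-3,0,0,0],[0,-1,0,0,0],[0,0,0,0,0]]'; python3 -m pendant '[[0,-1,0,0,0],[0,-1,0,0,0],[0,0,0,0,0]]';python3 -m pendant '[[0,-1,0,0,0],[0,-1,0,0,0],[0,0,0,0,0]]'
```

```text
time: 17.15
tool_pos: [578.4, -14.0, 22.3]
tcp_rot: [-180.0, -0.1, -89.7]
ft_force: [-0.3, -7.0, 4.5]
finger_gap: 14.6
time: 17.45
tool_pos: [578.4, -12.3, 22.3]
tcp_rot: [-180.0, -0.1, -89.7]
ft_force: [0.5, -8.3, 4.5]
finger_gap: 14.9
time: 17.75
tool_pos: [578.5, -11.2, 22.4]
tcp_rot: [-180.0, -0.2, -89.7]
ft_force: [-0.2, -12.4, 5.6]
finger_gap: 14.4
```

```bash
python3 -m pendant '[[0,-0.7,0,0,0],[0,-0.7,0,0,0],[0,0,0,0,0],[0,0,0,0,0]]';python3 -m pendant '[[0,-1,0,0,0],[0,0,0,0,0],[0,0,0,0,0]]'
python3 - <<'E'
from h import *
im,d=optics.snapshot("scene");P=cloud("scene",d);b=(P[...,2]>36)&(P[...,2]<50)&(im.max(-1)<60)&(abs(P[...,0]-575)<100)&(P[...,1]<210)&(P[...,1]>-30)
q=P[b];print(b.sum(),np.round(np.percentile(q[:,1],[2,98]),1))
E
```

```text
time: 18.15
tool_pos: [578.5, -11.1, 22.5]
tcp_rot: [-179.9, -0.3, -89.7]
ft_force: [0.0, -17.0, 5.9]
finger_gap: 15.1
time: 18.45
tool_pos: [578.6, -11.0, 22.6]
tcp_rot: [-179.9, -0.4, -89.7]
ft_force: [-2.0, -21.2, 6.0]
finger_gap: 15.0
196 [ 30.  186.2]
```

The tray is against the fence: it stopped hard at TCP y = -11 with 21 N. I'll ease the push a little, then turn while orbiting the stop's centre, since the grip sits about 3.5 mm along the handle.

```bash
python3 -m pendant '[[0,1,0,-0.5,0],[0,-0.3,0,0,-5],[0,-0.5,0,0,-8],[0,-0.5,0,0,-8],[0,-0.5,0,0,-8],[0,-0.5,0,0,-8],[0,-0.5,0,0,-8]]'; python3 -m pendant '[[0,-0.5,0,0,-8],[0,-0.5,0,0,-8],[0,-0.5,0,0,-8],[0,-0.5,0,0,-8],[0,-0.5,0,0,-8],[0,-0.3,0,0,-5],[0,0,0,0,0],[0,0,0,0,0]]'
python3 - <<'E'
from h import *
rel(575,-7.5,22,0.3)
handle(65,"g")
E
```

```text
time: 19.2
tool_pos: [580.5, -9.1, 23.7]
tcp_rot: [-180.0, -0.5, -44.4]
ft_force: [10.5, -17.6, -2.1]
finger_gap: 14.8
time: 20.0
tool_pos: [577.0, -7.6, 23.4]
tcp_rot: [179.7, -0.3, 0.3]
ft_force: [6.4, -18.0, 0.1]
finger_gap: 14.8
t 20.0 tcp [577.   -7.6  23.4] xdir 0.29 rot [179.66  -0.27   0.29] F [  6.4 -18.    0.1] gap 14.8 j [-5.6 12.2 98.7 -0.3 68.7 -5.8]
tool x,y,z in world: [[1.0, 0.005, 0.005], [0.005, -1.0, 0.006], [0.005, -0.006, -1.0]]
shift [-2.  -0.2  1.4]
turn options [np.float64(-0.0), np.float64(180.0)]
scene 127 rect [578.1  30.2] [89.9 18.9] 89.6 pca yaw 87.3 z [71.3 77.8 82.1] x/y rng [[568.5, -13.0], [587.4, 73.8]]Traceback (most recent call last):
  File "<stdin>", line 3, in <module>
  File "h.py", line 33, in handle
    o=lab==1+st[1:,4].argmax()
             ~~~~~~~~~~~~~~~^^
ValueError: attempt to get argmax of an empty sequence
```

```bash
python3 -m pendant '[[0,0.8,1.2,0,0],[0,0,0,0,0],[0,0,0,0,0]]'; python3 -m pendant '[[0,0.4,0.8,0,0],[0,0,0,0,0],[0,0,0,0,0]]'
```

```text
time: 20.4
tool_pos: [577.1, -7.8, 23.2]
tcp_rot: [179.7, -0.2, 0.3]
ft_force: [4.1, -14.2, 1.8]
finger_gap: 14.6
time: 20.7
tool_pos: [577.1, -8.0, 23.0]
tcp_rot: [179.8, -0.1, 0.3]
ft_force: [2.6, -10.7, 2.9]
finger_gap: 15.0
```

```bash
python3 -m pendant '[[0,0,0.8,0,0],[0,0,0,0,0],[0,0,0,0,0]]'; python3 -m pendant '[[0.4,0,0,0,0],[0.4,0,0,0,0],[0.4,0,0,0,0],[0.4,0,0,0,0],[0.4,0,0,0,0]]'; python3 -m pendant '[[0.4,0,0,-5,0],[0.4,0,0,-15,0],[0.4,0,0,-30,0],[0.4,0,0,-40,0],[0.4,0,0,-40,0],[0.4,0,40,-20,0],[0.4,0,40,0,0],[0.4,0,40,0,0],[0.4,0,40,0,0],[0.4,0,0,0,0]]'
python3 - <<'E'
from h import *
handle(65,"k",R0=400)
im=cv2.imread("pics/k_scene.png"); t=cv2.imread("pics/k_top.png")
cv2.imwrite("pics/k.png",np.hstack([cv2.resize(im[125:255,180:310],(400,400),interpolation=cv2.INTER_CUBIC),cv2.resize(t[140:240,190:290],(400,400),interpolation=cv2.INTER_CUBIC)]))
for n in("scene","top"):
    i,d=optics.snapshot(n);P=cloud(n,d);X,Y,Z=(P[...,j] for j in range(3))
    b=(Z>36)&(Z<52)&(i.max(-1)<60)&(abs(X-575)<100)&(Y<210)&(Y>0); q=P[b]
    p=(abs(Z-48)<5)&(abs(X-575)<45)&(Y<45)&(Y>-70)&(i.max(-1)>60)&(i.max(-1)<140)
    print(n,"tray y",np.round(np.percentile(q[:,1],[1,99]),1),"puck",p.sum(),np.round(np.percentile(P[p][:,:2],[1,99],axis=0),1).tolist())
E
```

```text
time: 21.0
tool_pos: [576.8, -8.0, 22.7]
tcp_rot: [179.9, -0.1, 0.3]
ft_force: [3.5, -8.5, 1.3]
finger_gap: 14.5
time: 21.5
tool_pos: [575.7, -5.7, 22.2]
tcp_rot: [-180.0, 0.0, 0.4]
ft_force: [0.1, 0.1, -0.4]
finger_gap: 34.2
time: 22.5
tool_pos: [576.8, -170.8, 174.1]
tcp_rot: [179.9, -0.1, 0.1]
ft_force: [0.7, -0.3, -0.3]
finger_gap: 34.0
scene 917 rect [ 842.  -189.6] [157.  219.5] 0.4 pca yaw 110.6 z [66.7 72.3 80.3] x/y rng [[765.6, -283.6], [919.8, -82.8]]
top 659 rect [ 805.7 -203.9] [ 57.6 195. ] 0.1 pca yaw 89.7 z [67.4 74.  81.2] x/y rng [[779.3, -297.7], [829.9, -109.4]]
scene tray y [ 25.9 186.9] puck 210 [[542.4, -45.8], [615.8, 29.4]]
top tray y [ 28.6 187.7] puck 359 [[540.0, -48.5], [614.6, 22.5]]
```

View pics/k.png

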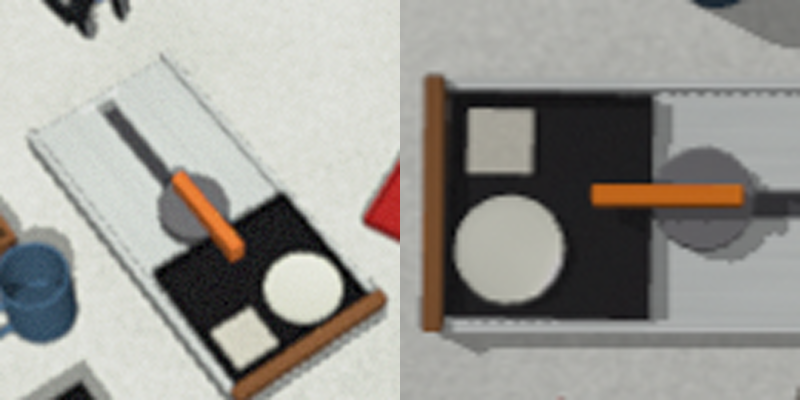

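The stop is locked in front of the tray, with its handle straight over it toward the fence: tip at top crop (592,194), puck at (703,200). I'll check the handle angle and the gap to the tray.

Run:
```python
from h import *
for n in("scene","top"):
    i,d=optics.snapshot(n);P=cloud(n,d);X,Y,Z=(P[...,j] for j in range(3));h=cv2.cvtColor(i,cv2.COLOR_BGR2HSV).astype(int)
    o=(h[...,0]<16)&(h[...,1]>140)&(Z>74)&(abs(X-575)<60)&(Y<120)&(Y>-80); q=P[o][:,:2]
    w,V=np.linalg.eigh(np.cov(q.T)); print(n,"handle",o.sum(),cv2.minAreaRect(q.astype(np.float32)),"pca",round(np.degrees(np.arctan2(V[1,1],V[0,1]))%180,2))
    # pixels of kerbs/tray edge vs puck front, on plane z=44..48
    K,k1,e,M=cam(n); D=cloud(n,np.ones(d.shape))-e; g=e+D*((48-e[2])/D[...,2])[...,None]
    grey=(h[...,1]<60)&(i.max(-1)>75)&(i.max(-1)<125)&(np.hypot(g[...,0]-576,g[...,1]+10)<46)
    c=max(cv2.findContours(grey.astype(np.uint8),cv2.RETR_EXTERNAL,cv2.CHAIN_APPROX_NONE)[0],key=len)[:,0]
    print("puck circle",cv2.minEnclosingCircle(g[c[:,1],c[:,0],:2].astype(np.float32)))
    f=(h[...,0]<16)&(h[...,1]>110)&(abs(Z-48)<5)&(abs(X-575)<90)&(abs(Y-196)<25); print("fence y",np.round(np.percentile(Y[f],[2,98]),1))
rel(575,-10,150)
```

```text
scene handle 121 ((578.6463623046875, 16.90300750732422), (117.30825805664062, 16.791357040405273), 89.73648834228516) pca 90.53
puck circle ((587.650390625, -12.827149391174316), 40.12806701660156)
fence y [186.3 206.2]
top handle 173 ((576.9578247070312, 14.51302719116211), (12.87755012512207, 111.37969207763672), 0.19900034368038177) pca 90.29
puck circle ((555.4396362304688, -13.009467124938965), 38.93353271484375)
fence y [188.6 202.5]
t 22.8 tcp [ 577.1 -164.6  172.8] xdir 0.48 rot [-1.7999e+02 -2.0000e-02  4.8000e-01] F [-0.1  0.2  0.9] gap 34.1 j [-20.8   8.1  87.    0.   84.9 -21.3]
tool x,y,z in world: [[1.0, 0.008, 0.0], [0.008, -1.0, -0.0], [0.0, 0.0, -1.0]]
shift [  -0.9 -154.6   22.8]
```

```bash
python3 -c "
from bench import hand_in
print(hand_in())"
```

```text
the job is handed in; nothing more can be done
None
```

I took the orange stop from its blue holder, dropped its foot into the slot and pushed the black tray home against the fence. I then turned it a quarter turn, let go, backed the gripper away and handed in at about 23 s of the 72 s allowed.

**Last checks**
- **Tray:** its far edge reads y ≈ 187 mm, level with the fence's inner face at 186–189 mm. The push stopped hard at about 21 N.
- **Handle:** it points over the tray toward the fence at 90.3–90.5°, with the deck itself turned about 0.3°.
- **Stop against the tray:** I released it with about 8 N still pressing. The two cameras put the stop's centre at y ≈ -11 to -13 mm; touching the tray would put it at about -12 to -14 mm. That fits contact, but the cameras cannot rule out a gap of 1–2 mm, and I did not test it by touch.
- **Other things:** the gripper never went near the crockery, jar, shaker or carton. I did not measure them again at the end.

**What failed or disagreed**
- **First grasp:** it closed on nothing, because the fingertips sat about 30 mm higher than the reported tool height. I corrected for that and the second try held.
- **Puck position:** the final circle fit gave puck x values of 588 and 555 mm, which contradict each other because the handle hid part of the puck. I relied on the handle instead, at x ≈ 577–579 mm against the slot at about 575 mm.

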